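Open the drive supply cabinet for service

ROBOT

A 6-joint arm with a two-finger parallel gripper is mounted at the origin on the work surface; the furniture and walls round the work are solid. World frame = base frame: x ahead of the robot, y to its left, z up, the work surface at z = 0. Lengths are in m, angles in rad, forces in N, time in s.
With the tool pointing down it reaches from about 0.35 to 0.975 m from the base axis. Payload 7.1 kg.
Tool frame: the origin (TCP) lies at the very end of the fingers, on their centre line; the grasp point (between the pads) lies 19 mm behind it; z points along the fingers, y is the line along which they close (so a half turn about z gives the same grasp; the last joint's range is limited). The gripper opens to 88 mm and grips with 3 to 60 N. Pads are 20 mm wide; open, the fingers measure 115 mm over their backs; the gripper's body (75 mm by 178 mm) begins 61 mm behind the grasp point.
Start: joints at [-1.294, 0.423, 1.63, -0, 1.089, -0.019], TCP at [0.182, -0.598, 0.223] pointing down, gripper open.
Joint ranges: [-3, 3], [-0.9, 2.11], [0.09, 2.58], [-1.31, 4.45], [0.11, 2.69], [-2.54, 2.54]. Speed limits (rad/s): [2.39, 2.39, 3.01, 3.14, 3.14, 3.14].

INTERFACE

Orientations are given as a unit quaternion [w, x, y, z].
In Python, from rig import arm gives the robot as it stands.
- The arm moves only by the tool arm_command, never from a script. Its argument "increments" is a list of rows, each an object with "fingers": the finger opening in cm, from 0 to 8.78; "travel": the shift along the world's x, y, z in cm, a list of three; "twist": the turn, a rotation vector about the world's x, y, z in rad, a list of three. A call has 1 to 5 rows; each row shifts and turns the commanded pose from where the row before left it; what a row does not reach is not made up. A row lasts 1/12 s, in which the tool goes at most 41.7 mm and 7.16 degrees, less where a joint would pass 70% of its speed; a pose out of reach is approached as far as the arm can. A call is refused whole if a number of a shift passes 4.17 or a number of a turn 0.125, either way. A call with a gripper value outside its range is refused whole. The fingers move at their own pace and stop on an object; the grip force is fixed at half the most. Time passes only in rows, so rows that do not move let the fingers close. It gives the time, the measured TCP pose, the force, the opening and the grip force at its end, in the units of the state.
- arm.get_state(): the state, without advancing time (a new reading comes with each control period).
- arm.capture(name): name is "scene" or "top"; returns the picture (480x640x3 uint8, blue, green, red); there is no depth.
- arm.camera_info(name): a dict with "fx", "fy", "cx", "cy" (pixels), "R" (3x3) and "t" (3): a world point X has camera coordinates R X + t. Camera axes: x right, y down, z forward; pixel columns grow to the right and rows downward; lengths in m; the calibration is good to about 2 mm. A picture is of the moment at which its call begins. camera_info takes no time and is no camera call.
- arm.sign_off(): hands the job in; it is judged then, once.
The state is a dict: "t": time; "joint_pos": joint angles; "dq": joint speeds; "effort": joint torques, N m; "eef_pos": TCP position; "tcp_rot": TCP orientation; "contact_force": force on the tool from outside, world axes, zero at the start; "moment": the same for the moment, N m; "gripper_width": finger opening in m; "gripper_force": force on a finger pad.
Only numpy, scipy, OpenCV 4.12 (cv2) and the standard library are available. Lean on these libraries where they do the work, as an engineer would, in place of code of your own. Each camera call takes 0.05 s, during which the arm holds its last target. There are 200 camera calls.

TASK

Open the low blue supply cabinet for service. First lift the black mains adapter off its aluminium top panel and set it down flat in the middle of the yellow tray, without dropping it; then turn both red quarter-turn fasteners anticlockwise all the way to unlocked with the panel still shut; then raise the panel by its handle until it stands upright on its stiff hinge and let go. Leave the bottle (standing), the black eyeglass, the blue-lidded pot and the teal case beside the cabinet where they are.

Things in the scene. Friction and masses are not known exactly. Their poses are not given: they have to be found in the camera images.
- cabinet: low blue sheet-metal cabinet fixed to the bench, 146 (its x) x 230 (its y) x 70 mm tall. Origin: centre of its underside. Its x points from the fastener edge (front, nearer the robot) to the hinge edge (back), y to its left, z up. The shut panel's top face is 70 mm above the origin. Centre of the panel handle: x -50, y 0; fastener axes: x -50, y +88 and -88; hinge line: x +66, z 66 mm.
- panel (a joint): hinge of the top panel (139 x 222 x 4 mm aluminium, about 0.3 kg), rad: 0 shut, 1.57 upright, stop at 1.9. Growing values raise the front edge and swing it up and back. The hinge is stiff (0.4 N m) so the panel stays where it is left. With a fastener locked, a tongue under the cabinet's lip stops it.
- panel_hinge (a point): middle of the panel's hinge line at the cabinet's back edge, 66 mm above the bench; the line runs along the cabinet's y.
- panel_handle (a point): middle of the grip bar of the dark bow handle on the panel, between the two fasteners. The bar is 10 mm thick, 56 mm long along the panel's y, its centre 35 mm above the panel's top face, open beneath; it moves with the panel (116 mm in front of the hinge line and 39 mm above it when shut). Axes are the panel's.
- cam_left (a joint): left fastener (cabinet's +y side), rad: 0 locked (red bar points across the front edge, along the cabinet's x), 1.571 fully unlocked at its end stop (bar along the cabinet's y). Grows anticlockwise seen from above; turns with 0.08 N m of friction and stays. It may start partly turned.
- cam_right (a joint): right fastener (cabinet's -y side); same sense and values as the left one.
- cam_left_grip (a point): on the axis of the left fastener at mid-height of its red bar. The bar is 44 mm long along this point's x, 10 mm thick along its y, and stands from 4 to 26 mm above the panel's top face (this point 15 mm above it). The point turns with the bar.
- cam_right_grip (a point): the same on the right fastener.
- adapter_mid (a point): centre of the black mains adapter, 20 mm above its underside. Its body is 46 mm wide (x), 67 mm long (y) and 40 mm high; with plug and cord stub 103 mm long along y. 0.23 kg, loose, lying on the panel behind the fasteners, at any yaw within about 0.5 rad of the cabinet's. Grasp across x.
- adapter: the same adapter; origin at the centre of its underside, same axes.
- tray: shallow yellow tray fixed to the bench, left or right of the cabinet, 130 (x) x 104 (y) mm, walls 3 mm thick and 12 mm high, floor 3 mm thick. Origin: centre of its underside.
- drive_box: white drive box with dial and switch, fixed on the side of the cabinet opposite the tray, 90 (x) x 164 (y) x 79 mm with its plugs (body 34 mm high). Bystander.
- bottle: green tea bottle with orange cap, 62 mm diameter, 178 mm tall, loose, standing; origin at the centre of its underside. Bystander.
- eyeglass: black watchmaker's loupe, 38 mm diameter, 30 mm high, loose, in front of the cabinet; origin underneath. Bystander.
- pot: small parts pot with dark blue lid, 43 mm diameter, 31 mm high, loose, in front of the cabinet; origin underneath. Bystander.
- case: teal grinding-point case with clear lid, 56 x 78 x 22 mm, loose, to the right; origin underneath. Bystander.
Mind the look-alikes: they are no part of the job. There is more than one size of the adapter; the job needs the smaller. Leave any green look-alike of the tray alone.

How it is judged:
On the way, in this order (a step that is already met when the one before it is completed fails the run):
1. the adapter lies flat in the middle of the tray, let go (x of adapter_mid in the frame of tray between -0.035 and 0.035 m and y of adapter_mid in the frame of tray between -0.03 and 0.03 m and z of adapter_mid in the frame of tray below 0.03 m and angle between adapter's own z axis and vertical below 0.15 rad and contact force between the fingers and adapter below 0.2 N and linear speed of adapter below 0.03 m/s), for 0.2 s.
2. both fasteners are turned to unlocked while the panel is shut (value of joint each of cam_left, cam_right above 1.4 rad and value of joint panel below 0.06 rad), for 0.1 s.
3. the panel stands upright (value of joint panel above 1.4 rad), for 0.1 s.
At the end, for the whole second after the job is handed in: Panel at 1.40 rad or more and still; both fasteners at 1.40 rad or more; adapter at rest, flat (within 0.15 rad) on the tray floor, its centre within 35 mm along and 30 mm across of the tray's centre (x of adapter_mid in the frame of tray between -0.035 and 0.035 m and y of adapter_mid in the frame of tray between -0.03 and 0.03 m and z of adapter_mid in the frame of tray below 0.03 m and angle between adapter's own z axis and vertical below 0.15 rad and value of joint each of cam_left, cam_right, panel above 1.4 rad and velocity of joint panel between -0.05 and 0.05 rad/s and linear speed of adapter below 0.02 m/s); the robot touches nothing.
It fails at once if the panel is forced up with a fastener not unlocked (value of joint panel above 0.15 rad and value of joint any of cam_left, cam_right below 1.2 rad).
It fails at once if the adapter is dropped or thrown (faster than 0.7 m/s while not held) (linear speed of adapter above 0.7 m/s and contact force between the fingers and adapter below 0.1 N).
It fails at once if the bottle is knocked over (angle between bottle's own z axis and vertical above 0.5 rad).
It fails at once if the bottle, eyeglass, pot or case is pushed more than 30 mm from its place (distance of any of bottle, eyeglass, pot, case from where it was at the start of the episode above 0.03 m).
It also fails if it takes over 72 s, if anything falls off the work surface, if the arm or the gripper's body presses on something with over 40 N, if the wrist force passes 120 N, or if a joint passes its speed limit or range.

## Working session

There is one attempt and no reset: what is moved stays moved. The work goes in short steps, Python scripts to look and compute and a tool call to move; the robot and the scene stay as the last step left them, time stands still between calls to the robot, and variables do not carry over. Pictures are saved under pics/ and viewed, at most 10 in all, crops included, and the job is handed in when it is done.

Besides the shell and the picture viewer there is one more tool, called after "Emit:" in YAML: its name, and indented under it one key for each argument. arm_command: Moves the arm, as the interface text tells. Its arguments: {"type":"object","properties":{"increments":{"type":"array"}},"required":["increments"]}

```bash
mkdir -p pics; ls; python3 - <<'E'
from rig import arm
import cv2
for n in ("scene","top"):
    cv2.imwrite(f"pics/{n}0.png",arm.capture(n)); c=arm.camera_info(n); print(n,c)
print(arm.get_state())
E
```

```text
pics
scene {'fx': 495.59743478736283, 'fy': 495.59743478736283, 'cx': 332.397720193436, 'cy': 238.9088879599555, 'R': array([[ 0.53725669, -0.84324356,  0.01719182],
       [-0.37830879, -0.25915014, -0.88866398],
       [ 0.75381544,  0.47093684, -0.4582366 ]]), 't': array([-0.10705873,  0.32235312,  1.48193941])}
top {'fx': 611.7088374398992, 'fy': 611.7088374398992, 'cx': 313.94049621733484, 'cy': 245.11033085800798, 'R': array([[-0.02889401, -0.9995801 ,  0.00218294],
       [-0.97991723,  0.02789444, -0.19744398],
       [ 0.19730018, -0.00784405, -0.98031174]]), 't': array([0.1643383 , 0.46354722, 1.75500296])}
{'t': 0.1, 'joint_pos': array([-1.29400294e+00,  4.23769990e-01,  1.63059613e+00, -1.06417053e-05,
        1.08856621e+00, -1.90008175e-02]), 'dq': array([ 2.06901516e-04, -2.58648754e-03, -2.76739342e-03,  9.06774349e-04,
       -4.82281224e-04, -9.45033397e-05]), 'effort': array([-3.45988456e-04, -5.45608914e+01, -2.74324197e+01,  6.45322306e-02,
        1.89488113e-02, -9.42098666e-06]), 'eef_pos': array([ 0.18207573, -0.59738262,  0.22198279]), 'tcp_rot': array([-6.63678631e-04,  9.89082559e-01,  1.47360929e-01, -9.07744820e-05]), 'contact_force': array([ 0.20025792,  0.36731076, -0.09242465]), 'moment': array([-0.00019941, -0.0103535 , -0.00367617]), 'gripper_force': 0.0, 'gripper_width': 0.0880414226669166}
```

View pics/top0.png

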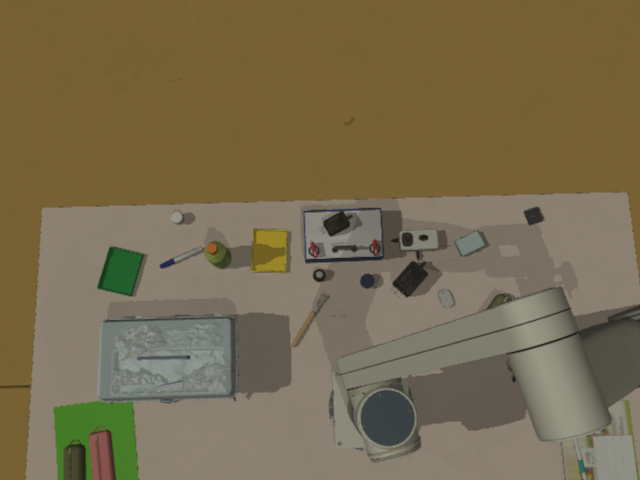

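View pics/scene0.png

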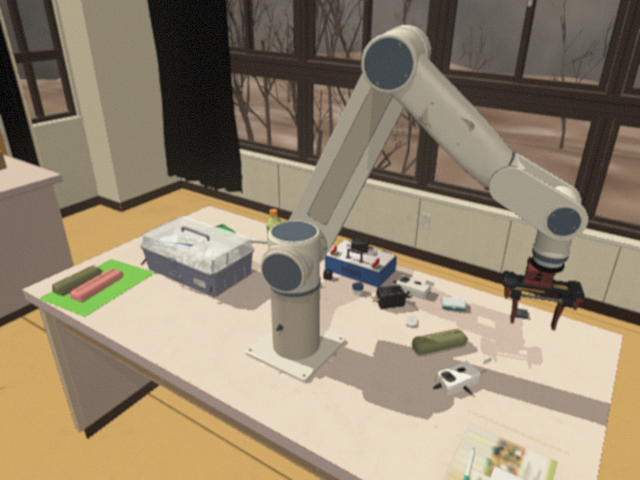

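The top view shows the cabinet around (343,235), with the small adapter on it at (337,223). Red fasteners are at (313,250) and (375,247), and the handle is at (344,248). The yellow tray is at (270,250), the bottle at (218,255), the eyeglass at (319,275) and the pot at (367,281). The big adapter at (410,278) and the green tray at (120,270) are the look-alikes. The scene view mostly shows the arm and confirms this layout.

```bash
cat > h.py <<'E'
import numpy as np, cv2
from rig import arm
def ray(n,u,v,z):
    c=arm.camera_info(n); R,t=np.array(c["R"]),np.array(c["t"])
    d=R.T@np.array([(u-c["cx"])/c["fx"],(v-c["cy"])/c["fy"],1]); o=-R.T@t
    return (o+d*(z-o[2])/d[2])
def blobs(img,lo,hi,roi,amin=15):
    x0,y0,x1,y1=roi; h=cv2.cvtColor(img,cv2.COLOR_BGR2HSV)[y0:y1,x0:x1]
    m=cv2.inRange(h,np.array(lo),np.array(hi))
    cs,_=cv2.findContours(m,cv2.RETR_EXTERNAL,cv2.CHAIN_APPROX_NONE)
    return [c+np.array([x0,y0]) for c in cs if cv2.contourArea(c)>=amin]
def rect(n,c,z):
    "min-area rectangle of contour cast on plane z (world): centre,size,long-axis yaw"
    P=np.array([ray(n,*p,z)[:2] for p in c.reshape(-1,2).astype(float)])
    (cx,cy),(w,h),a=cv2.minAreaRect((P*1000).astype(np.float32))
    if w<h: w,h,a=h,w,a+90
    return np.round([cx,cy,w,h,(a+90)%180-90],1)
def state():
    s=arm.get_state(); return s
E
python3 - <<'E'
from h import *
img=cv2.imread("pics/top0.png")
for nm,lo,hi,roi,z in [("tray",(20,120,80),(35,255,255),(240,215,300,285),.012),("blue",(100,120,30),(130,255,255),(295,200,390,270),.07),
 ("adapter",(0,0,0),(180,255,45),(318,208,362,240),.11),("handle",(0,0,0),(180,255,60),(325,240,362,256),.105)]:
    for c in blobs(img,lo,hi,roi): print(nm,cv2.boundingRect(c),rect("top",c,z))
for lo,hi in [((0,120,60),(8,255,255)),((172,120,60),(180,255,255))]:
    for c in blobs(img,lo,hi,(295,230,390,265),3): print("red",cv2.boundingRect(c),rect("top",c,.096))
cv2.imwrite("pics/crop0.png",cv2.resize(img[195:300,200:400],(800,420),interpolation=cv2.INTER_CUBIC))
E
```

```text
tray (251, 229, 36, 44) [463.2 285.7 130.  104.6  -3.3]
adapter (324, 211, 28, 25) [519.9  79.9  81.5  48.5 -60.5]
handle (333, 246, 24, 6) [443.9  64.9  65.5  14.5  88.4]
red (311, 242, 6, 15) [446.4 153.2  42.3  10.4  12.2]
red (373, 240, 4, 15) [447.6 -21.6  40.9   8.6  -2.7]
```

View pics/crop0.png

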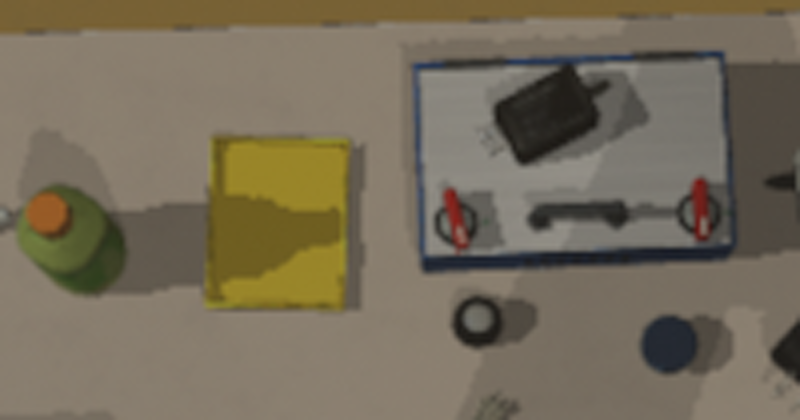

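The crop shows the adapter body's top centred near crop (547,114), i.e. about (336.7,223.5) in the full picture. Its plug points to the upper right. The left red bar is turned slightly anticlockwise, the right one not at all. The bottle cap is at crop (47,213), and the panel corners are near (415,65), (722,54), (732,247) and (422,260).

```bash
python3 - <<'E'
from h import *
f=lambda x,y,z:np.round(ray("top",200+x/4,195+y/4,z)*1000,1)[:2]
for p in [(415,65),(722,54),(732,247),(422,260)]: print("corner",f(*p,.07))
print("adapter",f(547,114,.11),[f(*p,.11) for p in [(495,112),(570,65),(600,118)]])
print("cap",f(47,213,.178))
img=cv2.imread("pics/top0.png")
for lo,hi in [((0,0,0),(180,255,30)),((0,0,0),(180,255,38))]:
    for c in blobs(img,lo,hi,(318,208,362,240)): print(cv2.boundingRect(c),rect("top",c,.11))
E
```

```text
corner [565.5 178.2]
corner [567.4 -47.6]
corner [423.2 -47.6]
corner [420.1 176.8]
adapter [516.3  84.5] [array([518.8, 121.6]), array([551.9,  66.7]), array([512.3,  46.8])]
cap [440.7 430.2]
(329, 211, 20, 24) [518.7  85.   66.1  47.  -64.6]
```

Emit:
arm_command:
  increments:
    - {"fingers": 7.4,"travel": [1.67,3.41,0],"twist": [0,0,0.088]}
    - {"fingers": 7.4,"travel": [1.67,3.41,0],"twist": [0,0,0.088]}
    - {"fingers": 7.4,"travel": [1.67,3.41,0],"twist": [0,0,0.088]}
    - {"fingers": 7.4,"travel": [1.67,3.41,0],"twist": [0,0,0.088]}
    - {"fingers": 7.4,"travel": [1.67,3.41,0],"twist": [0,0,0.088]}

```text
t: 0.52
eef_pos: [0.2659, -0.4255, 0.2223]
tcp_rot: [-0.0, 0.932, 0.361, -0.0]
contact_force: [1.1, -0.9, -1.1]
gripper_width: 0.0739
gripper_force: 0.0
```

Emit:
arm_command:
  increments:
    - {"fingers": 7.4,"travel": [1.67,3.41,0],"twist": [0,0,0.088]}
    - {"fingers": 7.4,"travel": [1.67,3.41,0],"twist": [0,0,0.088]}
    - {"fingers": 7.4,"travel": [1.67,3.41,0],"twist": [0,0,0.088]}
    - {"fingers": 7.4,"travel": [1.67,3.41,0],"twist": [0,0,0.088]}
    - {"fingers": 7.4,"travel": [1.67,3.41,0],"twist": [0,0,0.088]}

```text
t: 0.93
eef_pos: [0.3494, -0.255, 0.2226]
tcp_rot: [-0.0, 0.831, 0.556, -0.0]
contact_force: [1.0, -1.0, 0.7]
gripper_width: 0.074
gripper_force: 0.0
```

Emit:
arm_command:
  increments:
    - {"fingers": 7.4,"travel": [1.67,3.41,0],"twist": [0,0,0.088]}
    - {"fingers": 7.4,"travel": [1.67,3.41,0],"twist": [0,0,0.088]}
    - {"fingers": 7.4,"travel": [1.67,3.41,0],"twist": [0,0,0.088]}
    - {"fingers": 7.4,"travel": [1.67,3.41,0],"twist": [0,0,0.088]}
    - {"fingers": 7.4,"travel": [1.67,3.41,0],"twist": [0,0,0.088]}

```text
t: 1.35
eef_pos: [0.433, -0.0845, 0.2227]
tcp_rot: [0.0, 0.689, 0.724, -0.0]
contact_force: [1.2, -0.8, -0.5]
gripper_width: 0.074
gripper_force: 0.0
```

Emit:
arm_command:
  increments:
    - {"fingers": 7.4,"travel": [1.67,3.41,0],"twist": [0,0,0.088]}
    - {"fingers": 7.4,"travel": [1.67,3.41,0],"twist": [0,0,0.088]}
    - {"fingers": 7.4,"travel": [1.67,3.41,0],"twist": [0,0,0.088]}
    - {"fingers": 7.4,"travel": [1.67,3.41,0],"twist": [0,0,0.088]}
    - {"fingers": 7.4,"travel": [0,0,0],"twist": [0,0,0]}

```text
t: 1.77
eef_pos: [0.5021, 0.0549, 0.2228]
tcp_rot: [0.0, 0.55, 0.835, 0.001]
contact_force: [-0.8, -0.3, 0.4]
gripper_width: 0.0741
gripper_force: 0.0
```

Emit:
arm_command:
  increments:
    - {"fingers": 7.4,"travel": [1.5,3.0,0],"twist": [0,0,0.085]}
    - {"fingers": 7.4,"travel": [0,0,-3],"twist": [0,0,0]}
    - {"fingers": 7.4,"travel": [0,0,-3],"twist": [0,0,0]}
    - {"fingers": 7.4,"travel": [0,0,-2],"twist": [0,0,0]}
    - {"fingers": 7.4,"travel": [0,0,-1.5],"twist": [0,0,0]}

```text
t: 2.18
eef_pos: [0.5129, 0.0798, 0.1254]
tcp_rot: [-0.001, 0.518, 0.855, -0.001]
contact_force: [0.7, 1.1, -0.9]
gripper_width: 0.0742
gripper_force: 0.0
```

```bash
python3 - <<'E'
from h import *
a=arm.capture("top")[190:300,280:400]; b=arm.capture("scene")[220:320,300:440]
cv2.imwrite("pics/p1.png",np.hstack([cv2.resize(a,(400,368),interpolation=2),cv2.resize(b,(400,368),interpolation=2)]))
E
```

```text
(no output)
```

View pics/p1.png

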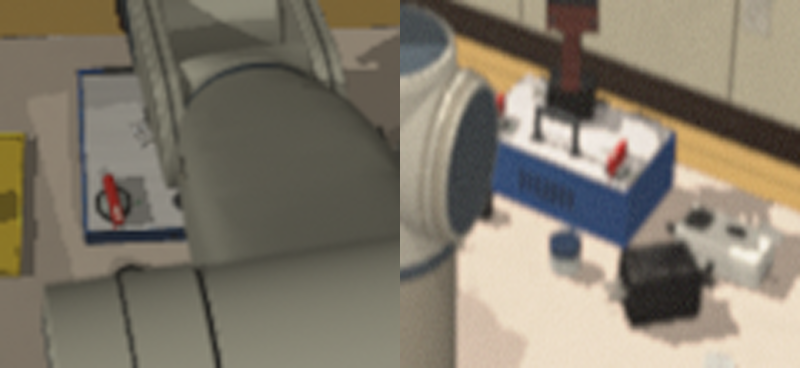

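The gripper hides the cabinet in the top view. In the scene view the red fingers stand right over the small adapter behind the handle, with nothing touching, so I descend and grip.

Emit:
arm_command:
  increments:
    - {"fingers": 7.4,"travel": [0.4,0.5,-1.5],"twist": [0,0,0]}
    - {"fingers": 7.4,"travel": [0,0,-1.5],"twist": [0,0,0]}
    - {"fingers": 7.4,"travel": [0,0,-1.0],"twist": [0,0,0]}
    - {"fingers": 7.4,"travel": [0,0,-0.5],"twist": [0,0,0]}
    - {"fingers": 7.4,"travel": [0,0,0],"twist": [0,0,0]}

```text
t: 2.7
eef_pos: [0.518, 0.0848, 0.0823]
tcp_rot: [-0.001, 0.518, 0.855, -0.0]
contact_force: [-0.8, 0.3, 0.0]
gripper_width: 0.0742
gripper_force: 0.0
```

Emit:
arm_command:
  increments:
    - {"fingers": 4.0,"travel": [0,0,0],"twist": [0,0,0]}
    - {"fingers": 4.0,"travel": [0,0,0],"twist": [0,0,0]}
    - {"fingers": 4.0,"travel": [0,0,0],"twist": [0,0,0]}
    - {"fingers": 4.0,"travel": [0,0,0],"twist": [0,0,0]}
    - {"fingers": 4.0,"travel": [0,0,0],"twist": [0,0,0]}

```text
t: 3.12
eef_pos: [0.5193, 0.0852, 0.0834]
tcp_rot: [0.001, 0.518, 0.855, 0.001]
contact_force: [1.4, -0.6, 2.6]
gripper_width: 0.0469
gripper_force: 30.0
```

Emit:
arm_command:
  increments:
    - {"fingers": 4.0,"travel": [0,0,1],"twist": [0,0,0]}
    - {"fingers": 4.0,"travel": [0,0,2],"twist": [0,0,0]}
    - {"fingers": 4.0,"travel": [0,0,2],"twist": [0,0,0]}
    - {"fingers": 4.0,"travel": [0,0,2],"twist": [0,0,0]}
    - {"fingers": 4.0,"travel": [0,1,1],"twist": [0,0,0]}

```text
t: 3.53
eef_pos: [0.519, 0.0944, 0.1651]
tcp_rot: [0.001, 0.518, 0.855, 0.0]
contact_force: [1.3, -0.3, -3.7]
gripper_width: 0.0466
gripper_force: 30.0
```

Emit:
arm_command:
  increments:
    - {"fingers": 4.0,"travel": [-0.7,2.5,0],"twist": [0,0,0.03]}
    - {"fingers": 4.0,"travel": [-0.7,2.5,0],"twist": [0,0,0.03]}
    - {"fingers": 4.0,"travel": [-0.7,2.5,0],"twist": [0,0,0.03]}
    - {"fingers": 4.0,"travel": [-0.7,2.5,0],"twist": [0,0,0.03]}
    - {"fingers": 4.0,"travel": [-0.7,2.5,0],"twist": [0,0,0.03]}

```text
t: 3.95
eef_pos: [0.4824, 0.2216, 0.1627]
tcp_rot: [-0.0, 0.452, 0.892, -0.0]
contact_force: [-0.1, -0.4, -2.4]
gripper_width: 0.0465
gripper_force: 30.0
```

Emit:
arm_command:
  increments:
    - {"fingers": 4.0,"travel": [-0.7,2.0,0],"twist": [0,0,0.03]}
    - {"fingers": 4.0,"travel": [-0.7,2.0,0],"twist": [0,0,0.03]}
    - {"fingers": 4.0,"travel": [-0.7,2.0,0],"twist": [0,0,0]}
    - {"fingers": 4.0,"travel": [0,0,0],"twist": [0,0,0]}
    - {"fingers": 4.0,"travel": [0,0,0],"twist": [0,0,0]}

```text
t: 4.37
eef_pos: [0.4616, 0.2811, 0.1625]
tcp_rot: [-0.0, 0.424, 0.906, -0.0]
contact_force: [-0.1, 0.0, -3.4]
gripper_width: 0.0466
gripper_force: 30.0
```

Emit:
arm_command:
  increments:
    - {"fingers": 4.0,"travel": [0,0.2,-2.5],"twist": [0,0,0]}
    - {"fingers": 4.0,"travel": [0,0,-3],"twist": [0,0,0]}
    - {"fingers": 4.0,"travel": [0,0,-3],"twist": [0,0,0]}
    - {"fingers": 4.0,"travel": [0,0,-2.5],"twist": [0,0,0]}
    - {"fingers": 4.0,"travel": [0,0,-1.5],"twist": [0,0,0]}

```text
t: 4.78
eef_pos: [0.4613, 0.2804, 0.0351]
tcp_rot: [-0.001, 0.426, 0.905, -0.002]
contact_force: [0.2, -0.1, -3.1]
gripper_width: 0.0467
gripper_force: 30.0
```

Emit:
arm_command:
  increments:
    - {"fingers": 4.0,"travel": [0,0,-1.0],"twist": [0,0,0]}
    - {"fingers": 4.0,"travel": [0,0,-0.5],"twist": [0,0,0]}
    - {"fingers": 4.0,"travel": [0,0,-0.3],"twist": [0,0,0]}
    - {"fingers": 4.0,"travel": [0,0,0],"twist": [0,0,0]}

```text
t: 5.12
eef_pos: [0.4629, 0.282, 0.0198]
tcp_rot: [0.0, 0.426, 0.905, 0.0]
contact_force: [0.1, -0.2, -2.2]
gripper_width: 0.0466
gripper_force: 30.0
```

```bash
python3 - <<'E'
from h import *
a=arm.capture("top")[190:300,220:340]; b=arm.capture("scene")[200:300,260:400]
cv2.imwrite("pics/p2.png",np.hstack([cv2.resize(a,(400,368),interpolation=2),cv2.resize(b,(400,368),interpolation=2)]))
s=state(); print(s["eef_pos"],s["contact_force"])
E
```

```text
[0.46318561 0.2823418  0.02057256] [ 0.63321049 -0.46763898 -2.08925639]
```

View pics/p2.png

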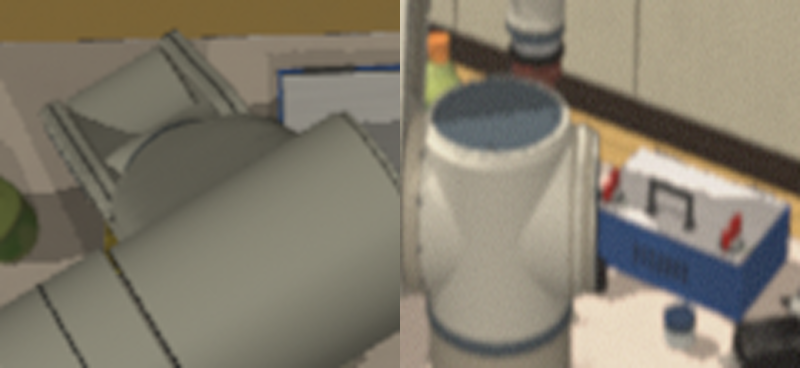

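Both views of the tray are hidden by the arm, and the bottle is still upright. I lower until contact, using the force reading, before releasing.

Emit:
arm_command:
  increments:
    - {"fingers": 4.0,"travel": [0,0,-0.3],"twist": [0,0,0]}
    - {"fingers": 4.0,"travel": [0,0,0],"twist": [0,0,0]}

```text
t: 5.38
eef_pos: [0.4628, 0.2823, 0.0171]
tcp_rot: [0.0, 0.425, 0.905, 0.0]
contact_force: [-0.3, 0.1, -1.6]
gripper_width: 0.0465
gripper_force: 30.0
```

Emit:
arm_command:
  increments:
    - {"fingers": 4.0,"travel": [0,0,-0.1],"twist": [0,0,0]}
    - {"fingers": 4.0,"travel": [0,0,0],"twist": [0,0,0]}

```text
t: 5.55
eef_pos: [0.4628, 0.2823, 0.0164]
tcp_rot: [0.0, 0.425, 0.905, 0.0]
contact_force: [-0.6, -0.7, 2.7]
gripper_width: 0.0466
gripper_force: 30.0
```

Emit:
arm_command:
  increments:
    - {"fingers": 6.0,"travel": [0,0,0],"twist": [0,0,0]}
    - {"fingers": 6.0,"travel": [0,0,0],"twist": [0,0,0]}
    - {"fingers": 6.0,"travel": [0,0,0],"twist": [0,0,0]}
    - {"fingers": 6.0,"travel": [0,0,1],"twist": [0,0,0]}
    - {"fingers": 6.0,"travel": [0,0,2],"twist": [0,0,0]}

```text
t: 5.97
eef_pos: [0.4611, 0.2813, 0.0447]
tcp_rot: [-0.001, 0.425, 0.905, -0.002]
contact_force: [-0.2, 0.3, -0.0]
gripper_width: 0.0602
gripper_force: 0.0
```

Emit:
arm_command:
  increments:
    - {"fingers": 6.0,"travel": [0,0,3.5],"twist": [0,0,0]}
    - {"fingers": 4.0,"travel": [0,0,4],"twist": [0,0,-0.12]}
    - {"fingers": 4.0,"travel": [0,0,4],"twist": [0,0,-0.12]}
    - {"fingers": 4.0,"travel": [0,-1,2],"twist": [0,0,-0.12]}
    - {"fingers": 4.0,"travel": [0,-2.4,0],"twist": [0,0,-0.12]}

```text
t: 6.38
eef_pos: [0.4658, 0.251, 0.1868]
tcp_rot: [0.002, 0.63, 0.777, 0.005]
contact_force: [1.1, -0.1, 0.4]
gripper_width: 0.0405
gripper_force: 0.0
```

Emit:
arm_command:
  increments:
    - {"fingers": 4.0,"travel": [-0.2,-2.4,0],"twist": [0,0,-0.12]}
    - {"fingers": 4.0,"travel": [-0.2,-2.4,0],"twist": [0,0,-0.12]}
    - {"fingers": 4.0,"travel": [-0.2,-2.4,0],"twist": [0,0,-0.12]}
    - {"fingers": 4.0,"travel": [-0.2,-2.4,0],"twist": [0,0,-0.12]}
    - {"fingers": 4.0,"travel": [-0.2,0,0],"twist": [0,0,-0.12]}

```text
t: 6.8
eef_pos: [0.4517, 0.1491, 0.1812]
tcp_rot: [0.0, 0.832, 0.554, -0.0]
contact_force: [0.4, -0.1, -0.1]
gripper_width: 0.0398
gripper_force: 0.0
```

Emit:
arm_command:
  increments:
    - {"fingers": 4.0,"travel": [-0.2,0,0],"twist": [0,0,-0.12]}
    - {"fingers": 4.0,"travel": [-0.2,0,0],"twist": [0,0,-0.12]}
    - {"fingers": 4.0,"travel": [-0.2,0,0],"twist": [0,0,-0.12]}
    - {"fingers": 4.0,"travel": [-0.2,0,0],"twist": [0,0,-0.12]}
    - {"fingers": 4.0,"travel": [0,0,0],"twist": [0,0,-0.12]}

```text
t: 7.22
eef_pos: [0.4441, 0.1519, 0.1813]
tcp_rot: [-0.0, 0.959, 0.284, 0.0]
contact_force: [-0.1, -0.1, -0.6]
gripper_width: 0.0399
gripper_force: 0.0
```

```bash
python3 - <<'E'
from h import *
img=arm.capture("top"); cv2.imwrite("pics/p3full.png",img)
a=img[190:300,220:340]; b=arm.capture("scene")[200:300,260:400]
cv2.imwrite("pics/p3.png",np.hstack([cv2.resize(a,(400,368),interpolation=2),cv2.resize(b,(400,368),interpolation=2)]))
s=state(); print(s["eef_pos"],s["tcp_rot"],s["contact_force"],s["joint_pos"])
E
```

```text
[0.44444144 0.152073   0.18129491] [-2.74772528e-05  9.58025805e-01  2.86681825e-01  2.95849255e-04] [0.17556916 0.0801735  0.17119939] [3.04312400e-01 2.55537015e-01 1.99865384e+00 6.05523136e-05
 8.86809407e-01 1.29354749e+00]
```

View pics/p3.png

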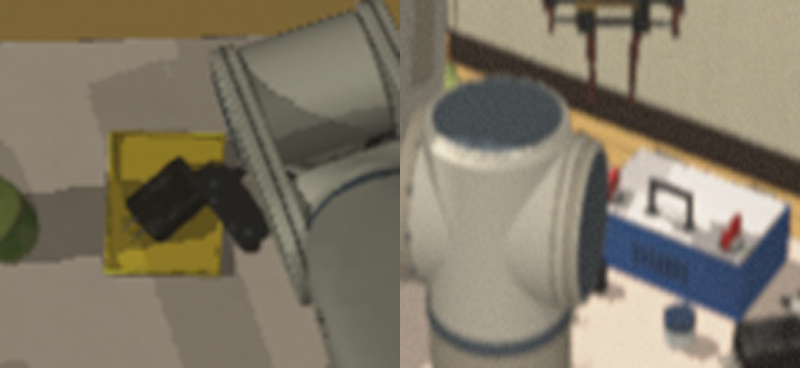

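The adapter lies in the middle of the yellow tray (crop (172,200), tray centre about (165,203)), let go. Bottle, pot and fasteners are as before. Next is the left fastener.

Emit:
arm_command:
  increments:
    - {"fingers": 4.0,"travel": [0,0.1,0],"twist": [0,0,-0.123]}
    - {"fingers": 4.0,"travel": [0,0,0],"twist": [0,0,-0.123]}
    - {"fingers": 4.0,"travel": [0,0,-1],"twist": [0,0,-0.123]}
    - {"fingers": 4.0,"travel": [0,0,-2.5],"twist": [0,0,0]}
    - {"fingers": 4.0,"travel": [0,0,-2.5],"twist": [0,0,0]}

```text
t: 7.73
eef_pos: [0.4457, 0.1535, 0.1213]
tcp_rot: [-0.0, 0.994, 0.109, 0.002]
contact_force: [0.5, 0.3, -0.4]
gripper_width: 0.04
gripper_force: 0.0
```

Emit:
arm_command:
  increments:
    - {"fingers": 4.0,"travel": [0,0,-2],"twist": [0,0,0]}
    - {"fingers": 4.0,"travel": [0,0,-1],"twist": [0,0,0]}
    - {"fingers": 4.0,"travel": [0,0,-0.8],"twist": [0,0,0]}
    - {"fingers": 4.0,"travel": [0,0,-0.6],"twist": [0,0,0]}
    - {"fingers": 4.0,"travel": [0,0,0],"twist": [0,0,0]}

```text
t: 8.15
eef_pos: [0.4444, 0.153, 0.0763]
tcp_rot: [0.0, 0.994, 0.107, -0.0]
contact_force: [0.4, -0.2, 0.4]
gripper_width: 0.0401
gripper_force: 0.0
```

Emit:
arm_command:
  increments:
    - {"fingers": 0.6,"travel": [0,0,0],"twist": [0,0,0]}
    - {"fingers": 0.6,"travel": [0,0,0],"twist": [0,0,0]}
    - {"fingers": 0.6,"travel": [0,0,0],"twist": [0,0,0]}
    - {"fingers": 0.6,"travel": [0,0,0],"twist": [0,0,0]}
    - {"fingers": 0.6,"travel": [0,0,0],"twist": [0,0,0]}

```text
t: 8.57
eef_pos: [0.4451, 0.1522, 0.0772]
tcp_rot: [0.001, 0.994, 0.108, 0.001]
contact_force: [8.5, -29.7, 4.8]
gripper_width: 0.0103
gripper_force: 15.3
```

Emit:
arm_command:
  increments:
    - {"fingers": 0.6,"travel": [0,0,0],"twist": [0,0,0.05]}
    - {"fingers": 0.6,"travel": [0,0,0],"twist": [0,0,0.1]}
    - {"fingers": 0.6,"travel": [0,0,0],"twist": [0,0,0.1]}
    - {"fingers": 0.6,"travel": [0,0,0],"twist": [0,0,0.1]}
    - {"fingers": 0.6,"travel": [0,0,0],"twist": [0,0,0.1]}

```text
t: 8.98
eef_pos: [0.4456, 0.1508, 0.0772]
tcp_rot: [0.002, 0.944, 0.329, 0.0]
contact_force: [6.2, -21.0, 3.4]
gripper_width: 0.0096
gripper_force: 30.0
```

Emit:
arm_command:
  increments:
    - {"fingers": 0.6,"travel": [0.05,-0.15,0],"twist": [0,0,0.1]}
    - {"fingers": 0.6,"travel": [0,-0.05,0],"twist": [0,0,0.1]}
    - {"fingers": 0.6,"travel": [0,0,0],"twist": [0,0,0.1]}
    - {"fingers": 0.6,"travel": [0,0,0],"twist": [0,0,0.1]}
    - {"fingers": 0.6,"travel": [0,0,0],"twist": [0,0,0.1]}

```text
t: 9.4
eef_pos: [0.4466, 0.1499, 0.0772]
tcp_rot: [0.001, 0.834, 0.552, 0.001]
contact_force: [6.6, -12.9, -0.3]
gripper_width: 0.01
gripper_force: 30.0
```

Emit:
arm_command:
  increments:
    - {"fingers": 0.6,"travel": [0,0,0],"twist": [0,0,0.1]}
    - {"fingers": 0.6,"travel": [0,0,0],"twist": [0,0,0.1]}
    - {"fingers": 0.6,"travel": [0,0,0],"twist": [0,0,0.1]}
    - {"fingers": 0.6,"travel": [0,0,0],"twist": [0,0,0.08]}
    - {"fingers": 0.6,"travel": [0,0,0],"twist": [0,0,0]}

```text
t: 9.82
eef_pos: [0.4475, 0.1497, 0.0773]
tcp_rot: [0.002, 0.715, 0.7, 0.001]
contact_force: [8.5, -13.1, -3.0]
gripper_width: 0.0099
gripper_force: 30.0
```

```bash
python3 - <<'E'
from h import *
s=state(); q=s["tcp_rot"]; print(s["eef_pos"],2*np.arctan2(q[2],q[1])-np.pi/2,s["contact_force"],s["moment"],s["joint_pos"])
E
```

```text
[0.44753265 0.14972422 0.07729462] -0.02128946759601602 [  8.45214197 -13.12747195  -3.01745555] [-2.52480476 -1.47737847  0.08561675] [ 0.29946771  0.44281255  2.05455523 -0.00468636  0.64018617  0.32450992]
```

Emit:
arm_command:
  increments:
    - {"fingers": 0.6,"travel": [0,0,0],"twist": [0,0,0.06]}
    - {"fingers": 0.6,"travel": [0,0,0],"twist": [0,0,0.04]}
    - {"fingers": 0.6,"travel": [0,0,0],"twist": [0,0,0]}

```text
t: 10.07
eef_pos: [0.4476, 0.1498, 0.0773]
tcp_rot: [0.002, 0.68, 0.733, 0.001]
contact_force: [9.5, -15.0, -2.5]
gripper_width: 0.0102
gripper_force: 30.9
```

```bash
python3 - <<'E'
from h import *
s=state(); q=s["tcp_rot"]; print(s["eef_pos"],2*np.arctan2(q[2],q[1])-np.pi/2,s["contact_force"],s["moment"])
E
```

```text
[0.44761262 0.14976935 0.077321  ] 0.0748665411825824 [  9.50284739 -14.96041342  -2.52897153] [-2.64231116 -1.58179342 -0.6393668 ]
```

Emit:
arm_command:
  increments:
    - {"fingers": 4.0,"travel": [0,0,0],"twist": [0,0,0]}
    - {"fingers": 4.0,"travel": [0,0,0],"twist": [0,0,0]}
    - {"fingers": 4.0,"travel": [0,0,1],"twist": [0,0,0]}
    - {"fingers": 4.0,"travel": [0,0,3],"twist": [0,0,0]}
    - {"fingers": 4.0,"travel": [0,0,3.5],"twist": [0,0,-0.118]}

```text
t: 10.48
eef_pos: [0.4431, 0.1507, 0.1515]
tcp_rot: [-0.001, 0.723, 0.691, -0.002]
contact_force: [0.6, 0.8, -0.3]
gripper_width: 0.0381
gripper_force: 0.0
```

Emit:
arm_command:
  increments:
    - {"fingers": 4.0,"travel": [0,-2,1],"twist": [0,0,-0.118]}
    - {"fingers": 4.0,"travel": [0,-3,0],"twist": [0,0,-0.118]}
    - {"fingers": 4.0,"travel": [0,-3,0],"twist": [0,0,-0.118]}
    - {"fingers": 4.0,"travel": [0,-3,0],"twist": [0,0,-0.118]}
    - {"fingers": 4.0,"travel": [0,-3,0],"twist": [0,0,-0.118]}

```text
t: 10.9
eef_pos: [0.4447, 0.0102, 0.1627]
tcp_rot: [0.0, 0.894, 0.449, 0.0]
contact_force: [0.1, -0.5, 0.1]
gripper_width: 0.0401
gripper_force: 0.0
```

Emit:
arm_command:
  increments:
    - {"fingers": 4.0,"travel": [0,-3,0],"twist": [0,0,-0.118]}
    - {"fingers": 4.0,"travel": [0,0,0],"twist": [0,0,-0.118]}
    - {"fingers": 4.0,"travel": [0,0,0],"twist": [0,0,-0.118]}
    - {"fingers": 4.0,"travel": [0,0,0],"twist": [0,0,-0.118]}
    - {"fingers": 4.0,"travel": [0,0,0],"twist": [0,0,-0.118]}

```text
t: 11.32
eef_pos: [0.4448, -0.019, 0.1624]
tcp_rot: [-0.0, 0.986, 0.169, 0.0]
contact_force: [0.1, -0.0, 0.8]
gripper_width: 0.04
gripper_force: 0.0
```

Emit:
arm_command:
  increments:
    - {"fingers": 4.0,"travel": [0,0,0],"twist": [0,0,-0.118]}
    - {"fingers": 4.0,"travel": [0,0,0],"twist": [0,0,-0.118]}
    - {"fingers": 4.0,"travel": [0,0,0],"twist": [0,0,-0.118]}
    - {"fingers": 4.0,"travel": [0,0,0],"twist": [0,0,0]}

```text
t: 11.65
eef_pos: [0.4449, -0.0187, 0.1624]
tcp_rot: [-0.0, 1.0, -0.006, 0.0]
contact_force: [0.3, 0.1, -0.4]
gripper_width: 0.0399
gripper_force: 0.0
```

```bash
python3 - <<'E'
from h import *
img=arm.capture("top"); cv2.imwrite("pics/p4full.png",img)
for lo,hi in [((0,120,50),(8,255,255)),((172,120,50),(180,255,255))]:
    for c in blobs(img,lo,hi,(295,230,390,265),3): print("red",cv2.boundingRect(c),rect("top",c,.096))
s=state(); q=s["tcp_rot"]; print(s["eef_pos"],2*np.arctan2(q[2],q[1])-np.pi/2,s["contact_force"],s["moment"])
E
```

```text
red (307, 247, 15, 5) [446.7 151.5  40.   11.6  88.4]
[ 0.44493245 -0.0187008   0.16226013] -1.5763751549322085 [-0.38080129  0.08442933  0.06652701] [ 0.03647293 -0.00069207  0.03406815]
```

Emit:
arm_command:
  increments:
    - {"fingers": 4.0,"travel": [0.25,-0.58,-1],"twist": [0,0,0]}
    - {"fingers": 4.0,"travel": [0,0,-2.5],"twist": [0,0,0]}
    - {"fingers": 4.0,"travel": [0,0,-2.5],"twist": [0,0,0]}
    - {"fingers": 4.0,"travel": [0,0,-1.5],"twist": [0,0,0]}
    - {"fingers": 4.0,"travel": [0,0,-0.6],"twist": [0,0,0]}

```text
t: 12.12
eef_pos: [0.4459, -0.0249, 0.0783]
tcp_rot: [-0.0, 1.0, -0.003, -0.002]
contact_force: [-0.3, 0.2, 0.2]
gripper_width: 0.0399
gripper_force: 0.0
```

Emit:
arm_command:
  increments:
    - {"fingers": 4.0,"travel": [0,0,-0.5],"twist": [0,0,0]}
    - {"fingers": 4.0,"travel": [0,0,0],"twist": [0,0,0]}
    - {"fingers": 0.6,"travel": [0,0,0],"twist": [0,0,0]}
    - {"fingers": 0.6,"travel": [0,0,0],"twist": [0,0,0]}
    - {"fingers": 0.6,"travel": [0,0,0],"twist": [0,0,0]}

```text
t: 12.53
eef_pos: [0.4482, -0.0248, 0.0765]
tcp_rot: [0.0, 1.0, -0.004, 0.001]
contact_force: [-0.1, 0.4, 1.2]
gripper_width: 0.0233
gripper_force: 0.4
```

Emit:
arm_command:
  increments:
    - {"fingers": 0.6,"travel": [0,0,0],"twist": [0,0,0]}
    - {"fingers": 0.6,"travel": [0,0,0],"twist": [0,0,0]}
    - {"fingers": 0.6,"travel": [0,0,0],"twist": [0,0,0]}

```text
t: 12.78
eef_pos: [0.4483, -0.0242, 0.0764]
tcp_rot: [-0.0, 1.0, -0.004, 0.001]
contact_force: [0.4, 5.8, 6.3]
gripper_width: 0.0102
gripper_force: 32.2
```

Well centred. I turn it 1.57 rad plus a little into the stop.

Emit:
arm_command:
  increments:
    - {"fingers": 0.6,"travel": [0,0,0],"twist": [0,0,0.05]}
    - {"fingers": 0.6,"travel": [0,0,0],"twist": [0,0,0.1]}
    - {"fingers": 0.6,"travel": [0,0,0],"twist": [0,0,0.1]}
    - {"fingers": 0.6,"travel": [0,0,0],"twist": [0,0,0.1]}
    - {"fingers": 0.6,"travel": [0,0,0],"twist": [0,0,0.1]}

```text
t: 13.2
eef_pos: [0.4484, -0.0248, 0.0765]
tcp_rot: [0.0, 0.975, 0.222, 0.001]
contact_force: [-0.3, -1.2, 5.7]
gripper_width: 0.0099
gripper_force: 32.1
```

Emit:
arm_command:
  increments:
    - {"fingers": 0.6,"travel": [0,0,0],"twist": [0,0,0.1]}
    - {"fingers": 0.6,"travel": [0,0,0],"twist": [0,0,0.1]}
    - {"fingers": 0.6,"travel": [0,0,0],"twist": [0,0,0.1]}
    - {"fingers": 0.6,"travel": [0,0,0],"twist": [0,0,0.1]}
    - {"fingers": 0.6,"travel": [0,0,0],"twist": [0,0,0.1]}

```text
t: 13.62
eef_pos: [0.449, -0.0254, 0.0765]
tcp_rot: [0.001, 0.89, 0.456, 0.001]
contact_force: [1.0, -5.9, 4.3]
gripper_width: 0.01
gripper_force: 32.0
```

Emit:
arm_command:
  increments:
    - {"fingers": 0.6,"travel": [0,0,0],"twist": [0,0,0.1]}
    - {"fingers": 0.6,"travel": [0,0,0],"twist": [0,0,0.1]}
    - {"fingers": 0.6,"travel": [0,0,0],"twist": [0,0,0.1]}
    - {"fingers": 0.6,"travel": [0,0,0],"twist": [0,0,0.1]}
    - {"fingers": 0.6,"travel": [0,0,0],"twist": [0,0,0.1]}

```text
t: 14.03
eef_pos: [0.4498, -0.0257, 0.0765]
tcp_rot: [0.002, 0.749, 0.662, 0.001]
contact_force: [3.8, -6.2, 1.5]
gripper_width: 0.0099
gripper_force: 31.9
```

Emit:
arm_command:
  increments:
    - {"fingers": 0.6,"travel": [0,0,0],"twist": [0,0,0.1]}
    - {"fingers": 0.6,"travel": [0,0,0],"twist": [0,0,0.08]}
    - {"fingers": 0.6,"travel": [0,0,0],"twist": [0,0,0]}
    - {"fingers": 0.6,"travel": [0,0,0],"twist": [0,0,0]}

```text
t: 14.37
eef_pos: [0.45, -0.0255, 0.0765]
tcp_rot: [0.002, 0.689, 0.725, 0.001]
contact_force: [4.7, -5.6, 0.7]
gripper_width: 0.0098
gripper_force: 31.4
```

```bash
python3 - <<'E'
from h import *
s=state(); q=s["tcp_rot"]; print(s["eef_pos"],2*np.arctan2(q[2],q[1])-np.pi/2,s["contact_force"],s["moment"])
E
```

```text
[ 0.45001655 -0.02554007  0.0765424 ] 0.0504090999618918 [ 4.74913203 -5.60322463  0.6742476 ] [-1.00344809 -0.76638532 -0.50919015]
```

Emit:
arm_command:
  increments:
    - {"fingers": 4.0,"travel": [0,0,0],"twist": [0,0,-0.04]}
    - {"fingers": 4.0,"travel": [0,0,0],"twist": [0,0,0]}
    - {"fingers": 4.0,"travel": [0,0,1],"twist": [0,0,0]}
    - {"fingers": 4.0,"travel": [0,0,3],"twist": [0,0,0]}
    - {"fingers": 4.0,"travel": [0,0,3.5],"twist": [0,0,0]}

```text
t: 14.78
eef_pos: [0.4454, -0.0245, 0.1504]
tcp_rot: [-0.002, 0.703, 0.711, -0.002]
contact_force: [0.7, 0.1, -0.2]
gripper_width: 0.0384
gripper_force: 0.0
```

Emit:
arm_command:
  increments:
    - {"fingers": 4.0,"travel": [0,1.5,1],"twist": [0,0,0]}
    - {"fingers": 4.0,"travel": [0,3,0],"twist": [0,0,0]}
    - {"fingers": 4.0,"travel": [0,3,0],"twist": [0,-0.1,0]}
    - {"fingers": 4.0,"travel": [0.3,1.2,0],"twist": [0,-0.1,0]}
    - {"fingers": 4.0,"travel": [0,0,0],"twist": [0,-0.05,0]}

```text
t: 15.2
eef_pos: [0.4492, 0.0642, 0.1612]
tcp_rot: [0.09, 0.696, 0.706, 0.089]
contact_force: [-0.7, -0.7, -0.6]
gripper_width: 0.0398
gripper_force: 0.0
```

```bash
cat >> h.py <<'E'
from scipy.spatial.transform import Rotation as Ro
def show():
    s=arm.get_state(); q=s["tcp_rot"]; M=Ro.from_quat([q[1],q[2],q[3],q[0]]).as_matrix()
    g=s["eef_pos"]-.019*M[:,2]
    print("tcp",s["eef_pos"].round(4),"grasp",g.round(4),"z",M[:,2].round(3),"y",M[:,1].round(3)); print("F",s["contact_force"].round(1),"M",s["moment"].round(2),"q",s["joint_pos"].round(3),"w",round(s["gripper_width"],4),"t",s["t"])
    return s,M,g
E
python3 -c "
from h import *
show(); img=arm.capture('top'); cv2.imwrite('pics/p5full.png',img)
for lo,hi in [((0,120,50),(8,255,255)),((172,120,50),(180,255,255))]:
    for c in blobs(img,lo,hi,(295,230,390,265),3): print('red',cv2.boundingRect(c),rect('top',c,.096))
"
```

```text
tcp [0.4492 0.0642 0.1612] grasp [0.4444 0.0642 0.1796] z [ 0.251  0.001 -0.968] y [0.968 0.014 0.251]
F [-0.7 -0.7 -0.6] M [-0.07  0.05  0.05] q [ 0.138  0.178  2.206 -0.069  0.506  0.18 ] w 0.0398 t 15.2
red (307, 247, 15, 5) [446.7 151.5  40.   11.6  88.4]
```

```bash
python3 - <<'E'
from h import *
b=arm.capture("scene")[215:295,310:410]
cv2.imwrite("pics/p6.png",cv2.resize(b,(600,480),interpolation=2))
E
```

```text
(no output)
```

View pics/p6.png

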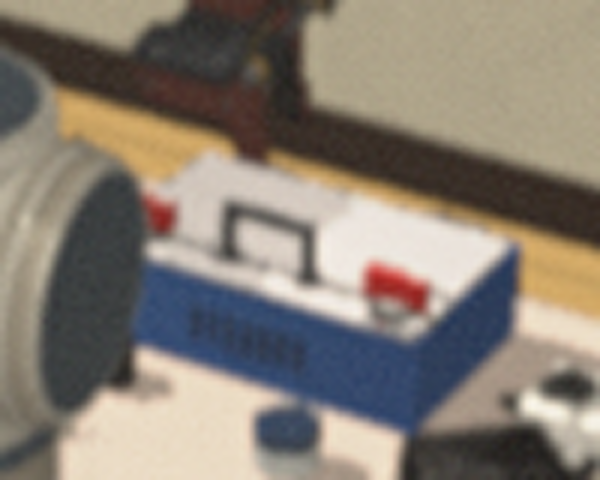

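Both red bars (crop (395,285) and (158,215)) now lie parallel to the front edge, so both are unlocked with the panel shut. Now I grip the handle.

Emit:
arm_command:
  increments:
    - {"fingers": 4.0,"travel": [0.4,-0.2,-1],"twist": [0,0,0]}
    - {"fingers": 4.0,"travel": [0,0,-2.2],"twist": [0,0,0]}
    - {"fingers": 4.0,"travel": [0,0,-2.2],"twist": [0,0,0]}
    - {"fingers": 4.0,"travel": [0,0,-1.3],"twist": [0,0,0]}
    - {"fingers": 4.0,"travel": [0,0,-0.7],"twist": [0,0,0]}

```text
t: 15.72
eef_pos: [0.4543, 0.0597, 0.0853]
tcp_rot: [0.088, 0.698, 0.705, 0.086]
contact_force: [-0.9, 0.0, -0.3]
gripper_width: 0.04
gripper_force: 0.0
```

Emit:
arm_command:
  increments:
    - {"fingers": 0.6,"travel": [0,0,0],"twist": [0,0,0]}
    - {"fingers": 0.6,"travel": [0,0,0],"twist": [0,0,0]}
    - {"fingers": 0.6,"travel": [0,0,0],"twist": [0,0,0]}
    - {"fingers": 0.6,"travel": [0,0,0],"twist": [0,0,0]}
    - {"fingers": 0.6,"travel": [0,0,0],"twist": [0,0,0]}

```text
t: 16.13
eef_pos: [0.4538, 0.0602, 0.0871]
tcp_rot: [0.088, 0.698, 0.705, 0.087]
contact_force: [-8.8, 2.5, 3.6]
gripper_width: 0.01
gripper_force: 3.9
```

```bash
cat > plan.py <<'E'
# TCP path relative to now, for a swing about the hinge line through (hx, .066): prints per-step shifts in cm
from h import *
import sys
s,M,g=show(); hx,n,d=float(sys.argv[1]),int(sys.argv[2]),float(sys.argv[3])
H=np.array([hx,s["eef_pos"][1],.066]); r=s["eef_pos"]-H; p=r
for i in range(n):
    k=Ro.from_rotvec([0,d*(i+1),0]).apply(r); print(np.round((k-p)*100,2)); p=k
E
python3 plan.py .5645 16 .1
```

```text
tcp [0.4538 0.0602 0.0871] grasp [0.4491 0.0602 0.1055] z [ 0.246 -0.    -0.969] y [0.969 0.011 0.246]
F [-8.8  2.5  3.6] M [0.31 1.4  0.09] q [ 0.127  0.352  2.238 -0.105  0.306  0.212] w 0.01 t 16.1333
[0.27 0.   1.09]
[0.37 0.   1.06]
[0.48 0.   1.02]
[0.58 0.   0.97]
[0.67 0.   0.91]
[0.76 0.   0.83]
[0.84 0.   0.75]
[0.91 0.   0.67]
[0.97 0.   0.57]
[1.02 0.   0.47]
[1.06 0.   0.37]
[1.1  0.   0.26]
[1.12 0.   0.15]
[1.13 0.   0.04]
[ 1.12  0.   -0.08]
[ 1.11  0.   -0.19]
```

Emit:
arm_command:
  increments:
    - {"fingers": 0.6,"travel": [0,0,0],"twist": [0,0,0]}
    - {"fingers": 0.6,"travel": [0.12,0,0.55],"twist": [0,0.05,0]}
    - {"fingers": 0.6,"travel": [0.15,0,0.54],"twist": [0,0.05,0]}
    - {"fingers": 0.6,"travel": [0.37,0,1.06],"twist": [0,0.1,0]}
    - {"fingers": 0.6,"travel": [0.48,0,1.02],"twist": [0,0.1,0]}

```text
t: 16.55
eef_pos: [0.4645, 0.0604, 0.1191]
tcp_rot: [-0.02, 0.703, 0.711, -0.019]
contact_force: [5.7, -1.0, -14.4]
gripper_width: 0.0093
gripper_force: 30.0
```

Emit:
arm_command:
  increments:
    - {"fingers": 0.6,"travel": [0.58,0,0.97],"twist": [0,0.1,0]}
    - {"fingers": 0.6,"travel": [0.67,0,0.91],"twist": [0,0.1,0]}
    - {"fingers": 0.6,"travel": [0,0,0],"twist": [0,0,0]}

```text
t: 16.8
eef_pos: [0.4783, 0.0607, 0.139]
tcp_rot: [-0.092, 0.697, 0.705, -0.091]
contact_force: [-12.5, 3.2, 13.0]
gripper_width: 0.0092
gripper_force: 30.0
```

```bash
python3 plan.py .565 10 .1 | head -4
```

```text
tcp [0.4783 0.0607 0.139 ] grasp [0.4832 0.0606 0.1574] z [-0.257  0.001 -0.966] y [ 0.966  0.011 -0.257]
F [-12.5   3.2  13. ] M [ 0.43  2.28 -0.06] q [0.087 0.458 1.836 0.026 1.106 0.061] w 0.0092 t 16.8
[0.77 0.   0.83]
[0.85 0.   0.75]
```

Emit:
arm_command:
  increments:
    - {"fingers": 0.6,"travel": [0.77,0,0.83],"twist": [0,0.1,0]}
    - {"fingers": 0.6,"travel": [0.85,0,0.75],"twist": [0,0.1,0]}
    - {"fingers": 0.6,"travel": [0.91,0,0.67],"twist": [0,0.1,0]}
    - {"fingers": 0.6,"travel": [0.97,0,0.57],"twist": [0,0.1,0]}
    - {"fingers": 0.6,"travel": [0,0,0],"twist": [0,0,0]}

```text
t: 17.22
eef_pos: [0.5127, 0.0611, 0.1668]
tcp_rot: [-0.232, 0.665, 0.672, -0.229]
contact_force: [-7.7, 3.2, 21.8]
gripper_width: 0.009
gripper_force: 30.0
```

```bash
python3 plan.py .565 10 .1 
```

```text
tcp [0.5127 0.0611 0.1668] grasp [0.5244 0.0611 0.1818] z [-0.616  0.002 -0.788] y [ 0.788  0.012 -0.616]
F [-7.7  3.2 21.8] M [ 0.42  2.88 -0.36] q [0.069 0.676 1.503 0.044 1.625 0.045] w 0.009 t 17.2167
[1.03 0.   0.47]
[1.07 0.   0.37]
[1.11 0.   0.26]
[1.13 0.   0.15]
[1.14 0.   0.03]
[ 1.13  0.   -0.08]
[ 1.12  0.   -0.19]
[ 1.09  0.   -0.3 ]
[ 1.06  0.   -0.41]
[ 1.01  0.   -0.52]
```

Emit:
arm_command:
  increments:
    - {"fingers": 0.6,"travel": [1.03,0,0.55],"twist": [0,0.1,0]}
    - {"fingers": 0.6,"travel": [1.07,0,0.42],"twist": [0,0.1,0]}
    - {"fingers": 0.6,"travel": [1.11,0,0.28],"twist": [0,0.1,0]}
    - {"fingers": 0.6,"travel": [0,0,0],"twist": [0,0,0]}

```text
t: 17.55
eef_pos: [0.5452, 0.0612, 0.178]
tcp_rot: [-0.33, 0.623, 0.63, -0.326]
contact_force: [-4.7, 4.5, 13.6]
gripper_width: 0.0092
gripper_force: 30.0
```

```bash
python3 plan.py .565 6 .1 
```

```text
tcp [0.5452 0.0612 0.178 ] grasp [0.5608 0.0612 0.1888] z [-0.822  0.001 -0.569] y [ 0.569  0.012 -0.822]
F [-4.7  4.5 13.6] M [ 0.26  2.   -0.57] q [0.061 0.87  1.255 0.056 1.98  0.045] w 0.0092 t 17.55
[1.13 0.   0.14]
[1.14 0.   0.03]
[ 1.13  0.   -0.08]
[ 1.12  0.   -0.2 ]
[ 1.09  0.   -0.31]
[ 1.06  0.   -0.42]
```

Emit:
arm_command:
  increments:
    - {"fingers": 0.6,"travel": [1.13,0,0.2],"twist": [0,0.1,0]}
    - {"fingers": 0.6,"travel": [1.14,0,0.05],"twist": [0,0.1,0]}
    - {"fingers": 0.6,"travel": [1.13,0,-0.06],"twist": [0,0.1,0]}
    - {"fingers": 0.6,"travel": [1.12,0,-0.18],"twist": [0,0.08,0]}
    - {"fingers": 0.6,"travel": [0,0,0],"twist": [0,0,0]}

```text
t: 17.97
eef_pos: [0.5905, 0.0617, 0.1767]
tcp_rot: [-0.443, 0.55, 0.557, -0.437]
contact_force: [-1.3, 7.5, 8.2]
gripper_width: 0.0093
gripper_force: 30.1
```

```bash
python3 plan.py .565 1 .1; python3 - <<'E'
from h import *
a=arm.capture("top")[180:290,290:410]; b=arm.capture("scene")[190:290,300:440]
cv2.imwrite("pics/p7.png",np.hstack([cv2.resize(a,(400,368),interpolation=2),cv2.resize(b,(400,368),interpolation=2)]))
E
```

```text
tcp [0.5905 0.0617 0.1767] grasp [0.609  0.0617 0.181 ] z [-0.974  0.    -0.225] y [ 0.225  0.013 -0.974]
F [-1.3  7.5  8.2] M [ 0.15  0.78 -1.3 ] q [0.056 1.132 0.952 0.081 2.4   0.059] w 0.0093 t 17.9667
[ 1.09  0.   -0.31]
```

View pics/p7.png

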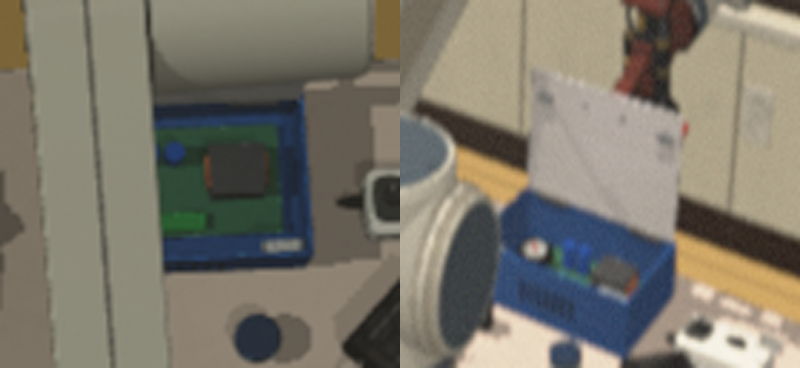

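The panel stands upright (scene crop x 530–685, y 70–240), with the cabinet open below it. From the handle position its angle is about 1.61 rad. I release and back away along the tool axis.

Emit:
arm_command:
  increments:
    - {"fingers": 4.0,"travel": [0,0,0],"twist": [0,0,0]}
    - {"fingers": 4.0,"travel": [0,0,0],"twist": [0,0,0]}
    - {"fingers": 4.0,"travel": [0,0,0],"twist": [0,0,0]}
    - {"fingers": 4.0,"travel": [1.0,0,0.23],"twist": [0,0,0]}
    - {"fingers": 4.0,"travel": [1.0,0,0.23],"twist": [0,0,0]}

```text
t: 18.48
eef_pos: [0.6106, 0.06, 0.1832]
tcp_rot: [-0.439, 0.554, 0.559, -0.434]
contact_force: [0.1, -0.3, -0.4]
gripper_width: 0.0381
gripper_force: 0.0
```

Emit:
arm_command:
  increments:
    - {"fingers": 4.0,"travel": [1.3,0,0.3],"twist": [0,0,0]}
    - {"fingers": 4.0,"travel": [1.3,0,0.3],"twist": [0,0,0]}
    - {"fingers": 4.0,"travel": [1.3,0,0.3],"twist": [0,0,0]}
    - {"fingers": 4.0,"travel": [0,0,0],"twist": [0,0,0]}

```text
t: 18.82
eef_pos: [0.6509, 0.0599, 0.1922]
tcp_rot: [-0.438, 0.554, 0.56, -0.433]
contact_force: [-0.2, 0.2, 0.2]
gripper_width: 0.0399
gripper_force: 0.0
```

```bash
python3 -c "
from h import *
show()"
```

```text
tcp [0.6509 0.0599 0.1922] grasp [0.6693 0.0599 0.1968] z [-0.97   0.001 -0.242] y [ 0.242  0.011 -0.97 ]
F [-0.2  0.2  0.2] M [-0.03 -0.42 -0.01] q [0.05  1.211 0.722 0.086 2.534 0.072] w 0.0399 t 18.8167
```

Emit:
arm_command:
  increments:
    - {"fingers": 4.0,"travel": [0.5,0,1.5],"twist": [0,0,0]}
    - {"fingers": 4.0,"travel": [0,0,2],"twist": [0,0,0]}
    - {"fingers": 4.0,"travel": [0,0,2],"twist": [0,0,0]}
    - {"fingers": 4.0,"travel": [0,0,0],"twist": [0,0,0]}
    - {"fingers": 4.0,"travel": [0,0,0],"twist": [0,0,0]}

```text
t: 19.23
eef_pos: [0.6548, 0.0603, 0.2494]
tcp_rot: [-0.437, 0.554, 0.561, -0.432]
contact_force: [0.4, -0.5, -0.8]
gripper_width: 0.0401
gripper_force: 0.0
```

```bash
python3 - <<'E'
from h import *
show()
a=arm.capture("top")[180:300,200:400]; b=arm.capture("scene")[190:290,300:440]
cv2.imwrite("pics/p8.png",np.hstack([cv2.resize(a,(440,264),interpolation=2),cv2.resize(b,(360,264),interpolation=2)]))
E
```

```text
tcp [0.6548 0.0603 0.2494] grasp [0.6733 0.0603 0.254 ] z [-0.97   0.    -0.243] y [ 0.243  0.011 -0.97 ]
F [ 0.4 -0.5 -0.8] M [-0.05 -0.53  0.01] q [0.051 1.156 0.709 0.095 2.6   0.083] w 0.0401 t 19.2333
```

View pics/p8.png

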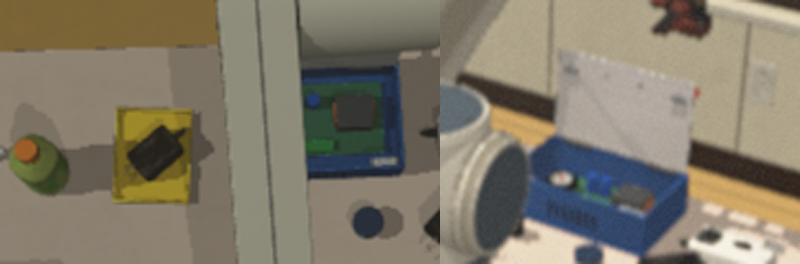

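The panel still stands upright with the gripper clear of it. The adapter is in the tray centre (left crop (155,152)), and the bottle and pot are in place.

```bash
python3 -c "
from rig import arm
print(arm.sign_off())"
```

```text
the job is handed in; nothing more can be done
None
```

I handed the job in at about 19 s of the 72 s allowed: the adapter is in the yellow tray, both fasteners are unlocked, and the panel stands upright (about 1.6 rad) and released; the bottle and pot look unmoved in the last picture, but the eyeglass and case were not rechecked.

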